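# Park the stapler in its desk bay

### The job

Put the stapler away in the taller of the two small wooden bays on the desk: slide it lengthways in through the open front, under the roof, until its leading end is home against the back wall. Leave it lying flat on the desk, straight in the bay, with its other end sticking out.

Things in the scene. Friction and masses are not known exactly. Their poses are not given: they have to be found in the camera images.
- stapler: Black stapler, 34 mm wide, 131 long, 46 high, 0.19 kg. Origin: centre of its underside; y axis along its length (ends at -66 and +65 mm), z up. Its arm is fixed. Grip it across its width (base 34 mm wide up to z = 8 mm, arm 32 mm wide at z = 30 to 46). Either end may go in first. Starts in front of the bays, its length pointing ahead and to the left, 15 to 55 degrees from the robot's x.
- tall_bay: The wanted bay: light wood, fixed, 8 mm roof, sides and back, no front, the desk its floor. Inside 60 mm wide, 58 high, 75 deep; 66 high outside. Origin: on the desk, mid open front; x axis points into the bay (back wall at x = 75 mm), 29 to 41 degrees left of the robot's x. The stapler when home has its centre 10 mm inside the front, 55 mm of it outside. May be the near or the far bay.
- low_bay: The wrong bay: same wood, plan and axes, but 30 mm high inside (38 outside), too low; sticky notes in it. Obstacle: black bag, solid, left of the base, near corner at x 0.14 to 0.17, y 0.16, 140 mm high. A robot shoulder that bulges to its left meets it when it turns left to the bays; a hand tilted back 40 to 50 degrees along the stapler's length, reaching in from the right, needs less turning.

How it is judged:
By the outcome, as a careful person would: the job done as asked, in the order asked, and still so for the second after the job is handed in, with the robot touching nothing.
It also fails if it takes over 32 s, if anything falls off the work surface, if the arm or the gripper's body presses on something with over 40 N, if the wrist force passes 120 N, or if a joint passes its speed limit or range.

### The arm

A 6-joint arm with a two-finger parallel gripper is mounted at the origin on the work surface; the furniture and walls round the work are solid. World frame = base frame: x ahead of the robot, y to its left, z up, the work surface at z = 0. Lengths are in m, angles in degrees, forces in N, time in s.
With the tool pointing down it reaches from about 0.25 to 0.725 m from the base axis. Payload 9.7 kg.
Tool frame: the origin (TCP) lies at the very end of the fingers, on their centre line; the grasp point (between the pads) lies 19 mm behind it (bot.pinch_z is the distance from the TCP to the grasp point, in m); x points along the fingers, z is the direction in which the jaws open and shut, and the axes are right-handed (so a half turn about x gives the same grasp; the last joint's range is limited). The gripper opens to 85 mm and grips with 20 to 120 N. Pads are 22 mm wide; open, the fingers measure 114 mm over their backs; the gripper's body (76 mm by 85 mm) begins 54 mm behind the grasp point. The pads swing forward as they close: fully open they stand 13 mm farther back than shut.
Start: joints at [64.458, 4.979, 10.078, 95.1, 0, 90], TCP at [0.237, 0.496, 0.231] pointing down, gripper open.
Joint ranges: [-179.16, 179.16], [-48.56, 103.87], [-65.8, 70.77], [-126.05, 130.52], [-82.76, 87.17], [-180, 180]. Speed limits (degrees/s): [127.2, 127.2, 147.25, 180, 180, 180].

### API

Orientations are given as [roll, pitch, yaw] about the fixed x, y, z axes, in that order (R = Rz(yaw) Ry(pitch) Rx(roll)).
In Python, from workcell import bot gives the robot as it stands.
- The arm moves only by the tool play_rows, never from a script. Its argument "rows" is a list of rows, each a list of 3 entries, a list of its own where there are three numbers: the shift along the tool's x, y, z in cm, then the turn about the tool's x in degrees, then the finger opening in cm, from 0 to 8.54. A call has 1 to 12 rows; each row is the pose to reach, as a shift and turn from the pose commanded when the call began, along the tool's axes at that moment; what a row does not reach only later rows make up. A row lasts 1/12 s, in which the tool goes at most 41.7 mm and 7.16 degrees, less where a joint would pass 70% of its speed; a pose out of reach is approached as far as the arm can. A call with a gripper value outside its range is refused whole. The fingers move at their own pace and stop on an object; "squeeze" is the grip in N (left out, the last holds). Time passes only in rows, so rows that repeat a pose let the fingers close. It gives the time, the measured TCP pose, the force and the opening at its end, in the units of the state.
- bot.get_obs(): the state, without advancing time (a new reading comes with each control period).
- bot.camera(name): name is "side" or "top" or "wrist"; returns (picture, depth): 480x640x3 uint8, blue, green, red; 480x640 float32, m along the optical axis (not along the pixel's ray), 0 where there is no reading.
- bot.camera_model(name): a dict with "fx", "fy", "cx", "cy" (pixels), "k1" (the pictures are not rectified: a ray, as slopes to the right and down, at radius r is drawn at 1 + k1 r^2 times it, then the intrinsics apply), "origin" and "attitude" of the camera in the world; the wrist camera has in their place "mount" (4x4, takes a point from camera to tool coordinates, whose origin is the TCP and whose axes are the tool frame's). Camera axes: x right, y down, z forward; pixel columns grow to the right and rows downward; lengths in m; the calibration is good to about 2 mm. A picture is of the moment at which its call begins: read the wrist's pose just before it. camera_model takes no time and is no camera call.
- bot.job_done(): hands the job in, once; it reports no verdict.
The state is a dict: "time": time; "q": joint angles; "qd": joint speeds; "joint_efforts": joint torques, N m; "ee_pos": TCP position; "tcp_rot": TCP orientation; "wrist_force": force on the tool from outside, world axes, zero at the start; "torque": the same for the moment, N m; "opening": finger opening in m.
Only numpy, scipy, OpenCV 4.12 (cv2) and the standard library are available. Lean on these libraries where they do the work, as an engineer would, in place of code of your own. Each camera call takes 0.05 s, during which the arm holds its last target.

## Working session

There is one attempt and no reset: what is moved stays moved. The work goes in short steps, Python scripts to look and compute and a tool call to move; the robot and the scene stay as the last step left them, time stands still between calls to the robot, and variables do not carry over. Pictures are saved under pics/ and viewed, and the job is handed in when it is done.

Besides the shell and the picture viewer there is one more tool, called after ">>>" by a JSON object that holds its "api" and its "payload". play_rows: Moves the arm, as the interface text tells. Its arguments: {"type":"object","properties":{"rows":{"type":"array"},"squeeze":{"type":"number"}},"required":["rows"]}

```bash
ls; mkdir -p pics; python3 - <<'E'
from workcell import bot
import cv2,numpy as np
o=bot.get_obs();print(o)
print(bot.pinch_z)
for n in ["side","top","wrist"]:
    p,d=bot.camera(n);cv2.imwrite(f"pics/{n}0.png",p);np.save(f"pics/{n}0.npy",d)
    print(n,bot.camera_model(n))
E
```

```text
pics
{'time': 0.0, 'q': array([6.44593824e+01, 5.01078401e+00, 1.00340726e+01, 9.50999690e+01,
       3.07559292e-04, 9.00006354e+01]), 'qd': array([ 0.02131093, -0.00139123, -0.03989832, -0.01183256,  0.06054682,
       -0.0876609 ]), 'joint_efforts': array([-1.79231436e-03, -5.20399511e+01,  4.64798033e+01,  1.66562176e-02,
       -1.63733739e-04,  2.12645961e-05]), 'ee_pos': array([0.23703018, 0.49604237, 0.23058269]), 'tcp_rot': array([ 179.77082776,   89.92331896, -115.77042542]), 'wrist_force': array([0.10756666, 0.13650016, 0.04663852]), 'torque': array([0.0154492 , 0.00323983, 0.02986712]), 'opening': 0.08547129219354616}
0.0187
side {'fx': 508.03906056152505, 'fy': 508.03906056152505, 'cx': 318.0010221163621, 'cy': 241.9663399291033, 'k1': -0.028798003452773335, 'origin': array([ 0.28443343, -0.78071757,  0.60404553]), 'attitude': array([-130.62224134,    0.8324    ,  -18.25034512])}
top {'fx': 479.5042538452532, 'fy': 479.5042538452532, 'cx': 319.0613339869949, 'cy': 236.9608939288051, 'k1': -0.0006832628437360549, 'origin': array([ 0.42718056, -0.14777714,  0.88825889]), 'attitude': array([-174.70024263,   -0.38226207,  -90.3593499 ])}
wrist {'fx': 341.0192419387629, 'fy': 341.0192419387629, 'cx': 323.826810743475, 'cy': 236.03407163818747, 'k1': -0.004065579955444565, 'mount': array([[-6.36770278e-04, -2.96371230e-01,  9.55072609e-01,
        -1.42897551e-01],
       [-1.88736428e-03, -9.55070745e-01, -2.96371910e-01,
         7.55291378e-02],
       [ 9.99998016e-01, -1.99129075e-03,  4.88001910e-05,
        -1.55585821e-03],
       [ 0.00000000e+00,  0.00000000e+00,  0.00000000e+00,
         1.00000000e+00]])}
```

View pics/side0.png

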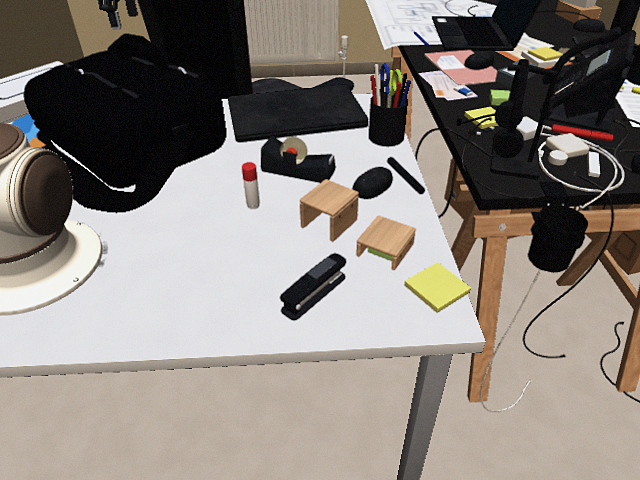

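View pics/top0.png

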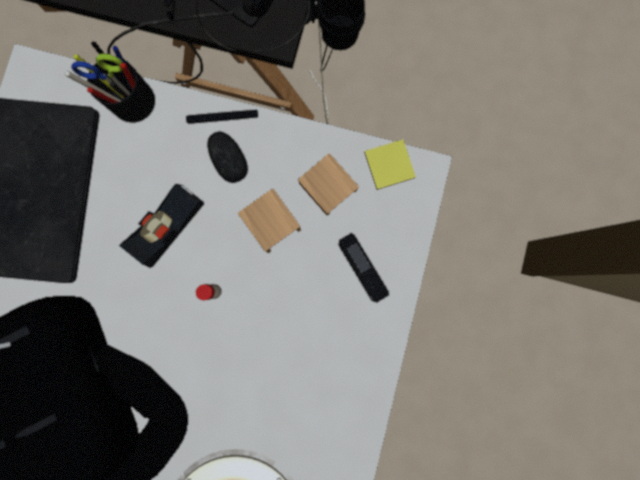

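View pics/wrist0.png

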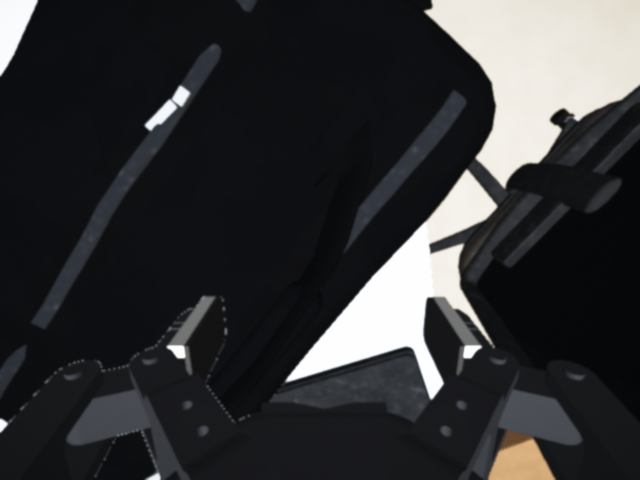

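The tall bay is the left one: side (330,205), top (270,220). The low bay with green notes is at side (387,240), top (328,184). The stapler is at side (313,286), top (363,268), in front of the bays. Next I'll measure positions.

```bash
cat > h.py <<'E'
import numpy as np,cv2
from scipy.spatial.transform import Rotation as R
from workcell import bot
def rot(a): return R.from_euler('xyz',a,degrees=True).as_matrix()
def undist(m,uv):
    uv=np.atleast_2d(np.array(uv,float)); d=np.c_[(uv[:,0]-m['cx'])/m['fx'],(uv[:,1]-m['cy'])/m['fy']]
    s=d.copy()
    for _ in range(10): s=d/(1+m['k1']*(s**2).sum(1,keepdims=True))
    return np.c_[s,np.ones(len(s))]
def campose(n,obs=None):
    m=bot.camera_model(n)
    if n!='wrist': return m,np.array(m['origin']),rot(m['attitude'])
    T=np.array(m['mount']);Rt=rot(obs['tcp_rot']);return m,obs['ee_pos']+Rt@T[:3,3],Rt@T[:3,:3]
def plane(n,uv,z,obs=None):
    m,o,A=campose(n,obs);r=undist(m,uv)@A.T
    return o+r*((z-o[2])/r[:,2])[:,None]
def dpts(n,uv,depth,obs=None):
    m,o,A=campose(n,obs);return o+(undist(m,uv)*np.atleast_1d(depth)[:,None])@A.T
E
python3 - <<'E'
from h import *
for n in ['top','side']:
    p=cv2.imread(f'pics/{n}0.png');d=np.load(f'pics/{n}0.npy')
    hsv=cv2.cvtColor(p,cv2.COLOR_BGR2HSV)
    wood=cv2.inRange(hsv,(8,60,90),(22,200,255))
    blk=cv2.inRange(p,(0,0,0),(75,75,75))
    vis=p.copy()
    for nm,mk,zs in (('wood',wood,(.066,.038)),('blk',blk,(.046,))):
        cs,_=cv2.findContours(mk,cv2.RETR_EXTERNAL,cv2.CHAIN_APPROX_NONE)
        for c in cs:
            if not 600<cv2.contourArea(c)<4000: continue
            (cx,cy),wh,a=cv2.minAreaRect(c)
            if not(230<cx<450 and 130<cy<330):continue
            box=cv2.boxPoints(((cx,cy),wh,a));cv2.polylines(vis,[box.astype(int)],1,(255,0,255),1)
            print(n,nm,cv2.contourArea(c),(cx,cy),wh,a)
            mm=np.zeros_like(mk);cv2.drawContours(mm,[c],-1,1,-1);mm=cv2.erode(mm,np.ones((3,3)))
            v,u=np.nonzero(mm&(d>0).astype(np.uint8));P=dpts(n,np.c_[u,v],d[v,u])
            print('  z pct',np.percentile(P[:,2],[5,25,50,75,95]).round(4))
            zt=np.percentile(P[:,2],80)
            if n=='top':
              for z in zs: print('  z',z,plane(n,box,z)[:,:2].round(4).tolist())
    cv2.imwrite(f'pics/{n}0v.png',cv2.resize(vis[120:320,200:460],None,fx=3,fy=3,interpolation=cv2.INTER_NEAREST))
E
```

```text
top wood 1948.0 (269.2100524902344, 220.31866455078125) (49.114566802978516, 43.11664581298828) 54.63753890991211
  z pct [0.0625 0.0638 0.0648 0.0658 0.0672]
  z 0.066 [[0.5462, -0.0129], [0.5896, -0.0735], [0.5193, -0.1227], [0.4766, -0.0623]]
  z 0.038 [[0.5503, -0.0083], [0.5952, -0.071], [0.5225, -0.1218], [0.4783, -0.0593]]
top wood 1828.5 (327.70001220703125, 183.40000915527344) (45.7723274230957, 42.409908294677734) 49.398704528808594
  z pct [0.0345 0.0359 0.0369 0.038  0.0393]
  z 0.066 [[0.6035, -0.1154], [0.6523, -0.1719], [0.5904, -0.2233], [0.5422, -0.1668]]
  z 0.038 [[0.6095, -0.1143], [0.66, -0.1727], [0.5959, -0.2258], [0.5462, -0.1675]]
top blk 1231.5 (362.8529357910156, 267.5882263183594) (71.85790252685547, 18.35034942626953) 59.03623962402344
  z pct [0.0371 0.0402 0.0423 0.0445 0.0468]
  z 0.046 [[0.4971, -0.1846], [0.5136, -0.2125], [0.4051, -0.2758], [0.3889, -0.248]]
side wood 1630.5 (384.8331604003906, 241.43618774414062) (53.021175384521484, 46.372920989990234) 20.924503326416016
  z pct [0.0163 0.037  0.0382 0.039  0.04  ]
side wood 2067.0 (328.2702941894531, 208.3970489501953) (59.281639099121094, 55.44281005859375) 24.145544052124023
  z pct [0.0123 0.0353 0.0649 0.0668 0.0679]
side blk 1779.0 (313.4687805175781, 285.551513671875) (29.33466339111328, 82.44182586669922) 49.63546371459961
  z pct [0.0069 0.0187 0.0416 0.0444 0.0474]
side blk 825.5 (373.0384826660156, 182.30767822265625) (26.07090950012207, 40.77046585083008) 56.3099365234375
  z pct [0.0109 0.0201 0.0275 0.0326 0.0358]
```

View pics/top0v.png

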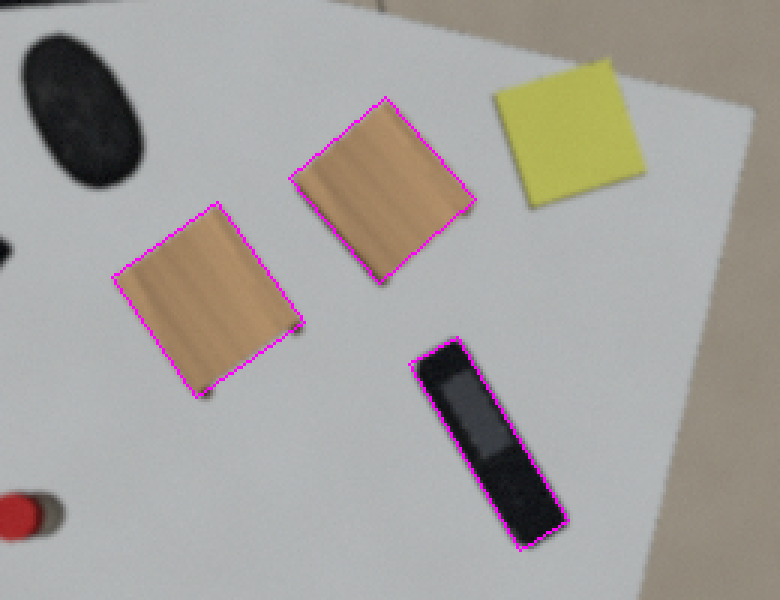

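View pics/side0v.png

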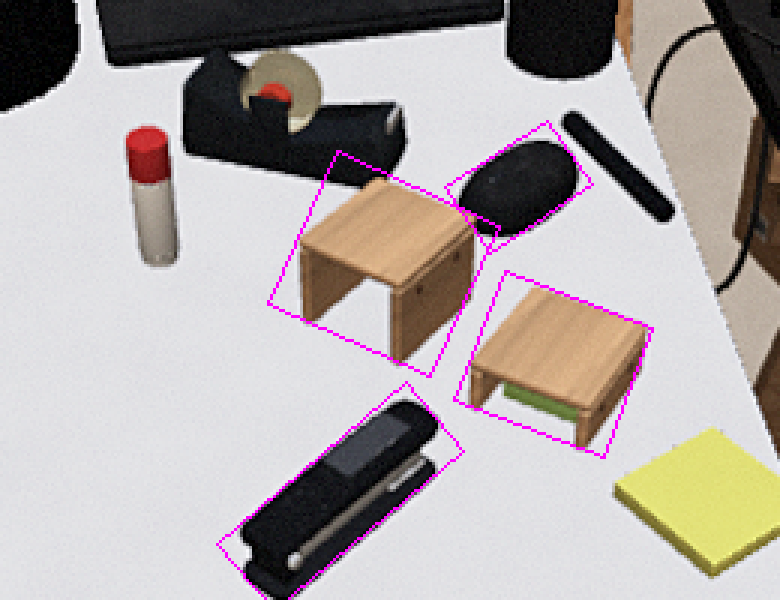

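Tall bay: yaw 35.0°, roof 86×75 mm (expected 83×76), front mid about (0.4985, -0.092). Stapler: centre about (0.451, -0.230), yaw about 30.3°. Before moving, I'll check the shoulder against the bag.

```bash
python3 - <<'E'
from h import *
p=cv2.imread('pics/side0.png');d=np.load('pics/side0.npy')
v,u=np.mgrid[0:340:2,0:260:2];v=v.ravel();u=u.ravel();k=d[v,u]>0;v=v[k];u=u[k]
P=dpts('side',np.c_[u,v],d[v,u])
r=np.hypot(P[:,0],P[:,1]);az=np.degrees(np.arctan2(P[:,1],P[:,0]))
rob=(u<110)&(P[:,1]<.14)&(P[:,2]>.01)
print('robot max r per z')
for z in np.arange(0,.5,.04):
    k=rob&(P[:,2]>z)&(P[:,2]<z+.04)
    if k.sum()>3:
        i=np.argmax(np.where(k,r,0)); print(round(z,2),k.sum(),'x',P[k,0].min().round(3),P[k,0].max().round(3),'y',P[k,1].min().round(3),P[k,1].max().round(3),'rmax',r[i].round(3),az[i].round(0))
bag=(P[:,1]>.15)&(P[:,2]>.03)&(P[:,2]<.3)&(P[:,1]<.6)&(P[:,0]<.35)
for z in np.arange(.03,.3,.03):
    k=bag&(P[:,2]>z)&(P[:,2]<z+.03)
    if k.sum()>3: print('bag',round(z,2),k.sum(),'x',P[k,0].min().round(3),P[k,0].max().round(3),'y',P[k,1].min().round(3),P[k,1].max().round(3))
d=np.load('pics/top0.npy');v,u=np.mgrid[290:480:2,0:200:2];v=v.ravel();u=u.ravel();k=d[v,u]>0;v=v[k];u=u[k]
P=dpts('top',np.c_[u,v],d[v,u])
for z in np.arange(.03,.3,.03):
    k=(P[:,2]>z)&(P[:,2]<z+.03)
    if k.sum()>3: print('bagtop',round(z,2),k.sum(),'x',P[k,0].min().round(3),P[k,0].max().round(3),'y',P[k,1].min().round(3),P[k,1].max().round(3))
E
```

```text
robot max r per z
0.0 976 x -0.039 0.134 y -0.117 0.14 rmax 0.193 46.0
0.04 382 x -0.029 0.074 y -0.076 0.012 rmax 0.078 -77.0
0.08 272 x -0.013 0.103 y -0.084 0.002 rmax 0.104 -53.0
0.12 402 x 0.002 0.11 y -0.099 0.019 rmax 0.113 -47.0
0.16 517 x 0.019 0.111 y -0.099 0.021 rmax 0.114 -60.0
0.2 512 x 0.034 0.104 y -0.088 0.053 rmax 0.107 -55.0
0.24 134 x 0.036 0.07 y -0.047 0.052 rmax 0.071 -38.0
bag 0.03 384 x -0.094 0.35 y 0.151 0.523
bag 0.06 646 x -0.095 0.349 y 0.15 0.522
bag 0.09 693 x -0.098 0.349 y 0.153 0.6
bag 0.12 745 x -0.021 0.35 y 0.154 0.517
bag 0.15 1923 x 0.017 0.35 y 0.164 0.594
bag 0.18 405 x 0.134 0.349 y 0.216 0.55
bag 0.21 55 x 0.223 0.298 y 0.363 0.509
bag 0.24 56 x 0.207 0.267 y 0.44 0.541
bag 0.27 61 x 0.196 0.266 y 0.425 0.541
bagtop 0.03 401 x 0.138 0.405 y 0.083 0.261
bagtop 0.06 649 x 0.138 0.406 y 0.115 0.262
bagtop 0.09 536 x 0.13 0.414 y 0.046 0.295
bagtop 0.12 760 x 0.131 0.407 y 0.154 0.336
bagtop 0.15 3039 x 0.142 0.399 y 0.161 0.33
bagtop 0.18 597 x 0.153 0.38 y 0.218 0.311
```

```bash
python3 -c "
import cv2
p=cv2.imread('pics/side0.png');cv2.imwrite('pics/sh.png',cv2.resize(p[0:320,0:260],None,fx=1.8,fy=1.8))"; python3 -c "
from workcell import bot;print([a for a in dir(bot) if a[0]!='_'])"
```

```text
['PlanningError', 'camera', 'camera_model', 'get_obs', 'job_done', 'pinch_z']
```

View pics/sh.png

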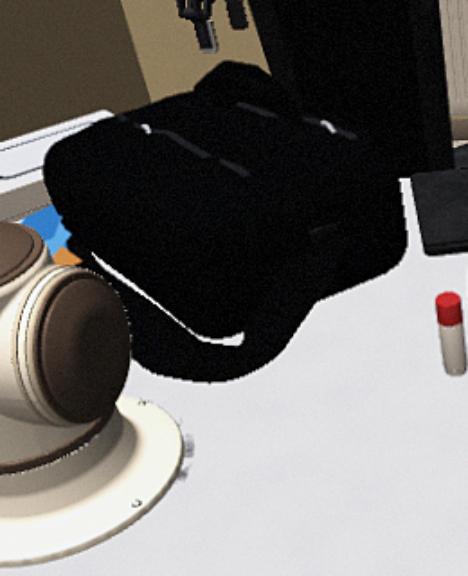

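The shoulder cap visible at picture (80,345) bulges to the robot's right, with a radius of about 0.115 m. The bag starts at y≈0.15, so turning right should clear it. I'll watch the joint-1 effort and work out the approach.

```bash
cat >> h.py <<'E'
def plan(pos,lenyaw,obs=None):
    """shift in tool axes (cm) and turn options so the jaw axis is square to length heading lenyaw"""
    o=obs or bot.get_obs();A=rot(o['tcp_rot'])
    y=A[:,1];hy=np.degrees(np.arctan2(y[1],y[0]))  # tool y heading must be lenyaw (or +180)
    sh=A.T@(np.array(pos)-o['ee_pos'])*100
    out=[]
    for h in (lenyaw,lenyaw+180):
        # tool x down: turn +t about x lowers heading
        t=-(h-hy); t=(t+180)%360-180; out.append(round(t,2))
    print('from',o['ee_pos'].round(4),'tool y heading',hy.round(2),'shift cm',sh.round(2),'turn',out,'q',np.round(o['q'],1),'t',round(o['time'],2))
def st():
    o=bot.get_obs();print({k:np.round(o[k],3) for k in ('time','q','joint_efforts','ee_pos','tcp_rot','wrist_force','torque','opening')})
    return o
E
python3 - <<'E'
from h import *
C=np.array([.451,-.230]);a=np.radians(30.3);u=np.array([np.cos(a),np.sin(a)])
g=C-.033*u;print(g)
plan([*g,.23],30.3); plan([.36,.10,.26],30.3)
E
```

```text
[ 0.42250795 -0.24664941]
from [0.2371 0.4961 0.2308] tool y heading 154.46 shift cm [  0.13 -48.75 -59.02] turn [np.float64(124.16), np.float64(-55.84)] q [64.5  5.  10.  95.1 -0.  90. ] t 0.15
from [0.2371 0.4961 0.2308] tool y heading 154.46 shift cm [ -2.89 -28.17 -30.44] turn [np.float64(124.16), np.float64(-55.84)] q [64.5  5.  10.  95.1 -0.  90. ] t 0.15
```

>>> {"api": "play_rows", "payload": {"rows": [[[-3,-14,-15.2],-14,8.5],[[-3,-14,-15.2],-14,8.5],[[-3,-14,-15.2],-14,8.5],[[-3,-14,-15.2],-14,8.5],[[-3,-14,-15.2],-14,8.5],[[-3,-14,-15.2],-14,8.5]]}}

```text
time: 0.65
ee_pos: [0.2992, 0.294, 0.2631]
tcp_rot: [-73.0, 89.9, 5.2]
wrist_force: [0.2, 0.1, -0.0]
opening: 0.0853
```

```bash
python3 - <<'E'
from h import *
st();plan([.36,.10,.26],30.3)
E
```

```text
{'time': np.float64(0.65), 'q': array([ 4.4554e+01, -1.1951e+01, -2.4280e+00,  9.9422e+01, -8.3000e-02,
        5.6334e+01]), 'joint_efforts': array([ -2.645, -33.215,  43.541,   0.582,  -0.184,  -1.276]), 'ee_pos': array([0.299, 0.294, 0.263]), 'tcp_rot': array([-73.033,  89.869,   5.188]), 'wrist_force': array([ 0.171,  0.052, -0.012]), 'torque': array([-0.019, -0.059,  0.021]), 'opening': np.float64(0.085)}
from [0.2992 0.294  0.2631] tool y heading 168.22 shift cm [  0.32  -9.91 -17.75] turn [np.float64(137.92), np.float64(-42.08)] q [ 44.6 -12.   -2.4  99.4  -0.1  56.3] t 0.65
```

```bash
python3 - <<'E'
from h import *
plan([.39,-.02,.23],30.3)
E
```

```text
from [0.2992 0.294  0.2631] tool y heading 168.22 shift cm [  3.33 -15.29 -28.89] turn [np.float64(137.92), np.float64(-42.08)] q [ 44.6 -12.   -2.4  99.4  -0.1  56.3] t 0.65
```

>>> {"api": "play_rows", "payload": {"rows": [[[3.3,-15.3,-28.9],-42,8.5],[[3.3,-15.3,-28.9],-42,8.5],[[3.3,-15.3,-28.9],-42,8.5],[[3.3,-15.3,-28.9],-42,8.5],[[3.3,-15.3,-28.9],-42,8.5],[[3.3,-15.3,-28.9],-42,8.5],[[3.3,-15.3,-28.9],-42,8.5],[[3.3,-15.3,-28.9],-42,8.5],[[3.3,-15.3,-28.9],-42,8.5],[[3.3,-15.3,-28.9],-42,8.5]]}}

```text
time: 1.48
ee_pos: [0.3905, -0.019, 0.2273]
tcp_rot: [118.1, 89.9, -121.6]
wrist_force: [0.5, 0.2, 0.1]
opening: 0.0848
```

```bash
python3 - <<'E'
from h import *
st();plan([.43,-.16,.23],30.3);plan([.4225,-.2466,.15],30.3)
p,d=bot.camera('side');cv2.imwrite('pics/side1.png',p)
E
```

```text
{'time': np.float64(1.483), 'q': array([-2.7460e+00, -1.6633e+01, -1.0188e+01,  9.6481e+01, -6.4000e-02,
       -3.3018e+01]), 'joint_efforts': array([ -0.519, -28.958,  46.594,  -0.155,  -0.189,  -0.95 ]), 'ee_pos': array([ 0.39 , -0.019,  0.227]), 'tcp_rot': array([ 118.145,   89.927, -121.583]), 'wrist_force': array([0.472, 0.19 , 0.115]), 'torque': array([ 0.021,  0.004, -0.013]), 'opening': np.float64(0.085)}
from [ 0.3905 -0.019   0.2273] tool y heading -149.73 shift cm [ -0.25   3.69 -14.17] turn [np.float64(179.97), np.float64(-0.03)] q [ -2.7 -16.6 -10.2  96.5  -0.1 -33. ] t 1.48
from [ 0.3905 -0.019   0.2273] tool y heading -149.73 shift cm [  7.76   8.7  -21.26] turn [np.float64(179.97), np.float64(-0.03)] q [ -2.7 -16.6 -10.2  96.5  -0.1 -33. ] t 1.48
```

View pics/side1.png

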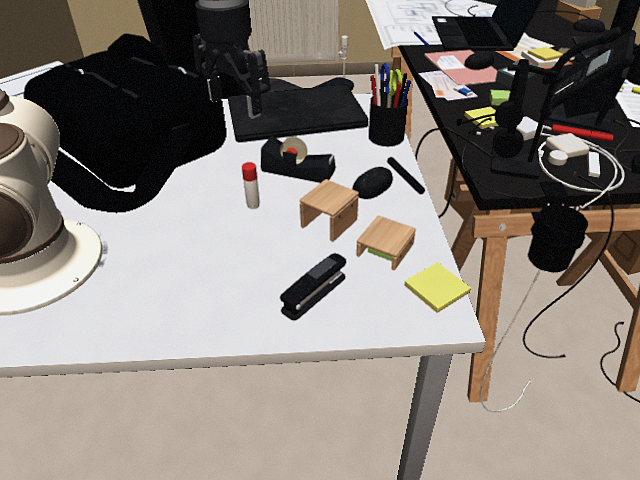

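The picture shows the gripper at (240,80), clear of everything, with the shoulder clear of the bag and joint-1 effort near zero. Next: above the stapler, for a wrist check.

>>> {"api": "play_rows", "payload": {"rows": [[[2,3.0,-8],0,8.5],[[5,8.7,-21.3],0,8.5],[[7.8,8.7,-21.3],0,8.5],[[7.8,8.7,-21.3],0,8.5],[[7.8,8.7,-21.3],0,8.5],[[7.8,8.7,-21.3],0,8.5],[[7.8,8.7,-21.3],0,8.5],[[7.8,8.7,-21.3],0,8.5],[[7.8,8.7,-21.3],0,8.5]]}}

```text
time: 2.28
ee_pos: [0.423, -0.2422, 0.1503]
tcp_rot: [7.7, 90.0, 128.2]
wrist_force: [0.7, -0.2, -0.2]
opening: 0.0848
```

```bash
python3 - <<'E'
from h import *
o=st();p,d=bot.camera('wrist');cv2.imwrite('pics/wrist1.png',p);np.save('pics/wrist1.npy',d)
np.savez('pics/w1o.npz',**{k:o[k] for k in('ee_pos','tcp_rot')})
E
```

```text
{'time': np.float64(2.283), 'q': array([-2.9800e+01, -4.4140e+00, -8.3170e+00,  8.6138e+01,  1.7000e-02,
       -6.0245e+01]), 'joint_efforts': array([-1.2220e+00, -4.0570e+01,  4.6518e+01, -1.4600e-01, -4.5000e-02,
       -2.9000e-02]), 'ee_pos': array([ 0.423, -0.242,  0.15 ]), 'tcp_rot': array([  7.723,  89.956, 128.168]), 'wrist_force': array([ 0.685, -0.195, -0.161]), 'torque': array([0.032, 0.047, 0.039]), 'opening': np.float64(0.085)}
```

View pics/wrist1.png

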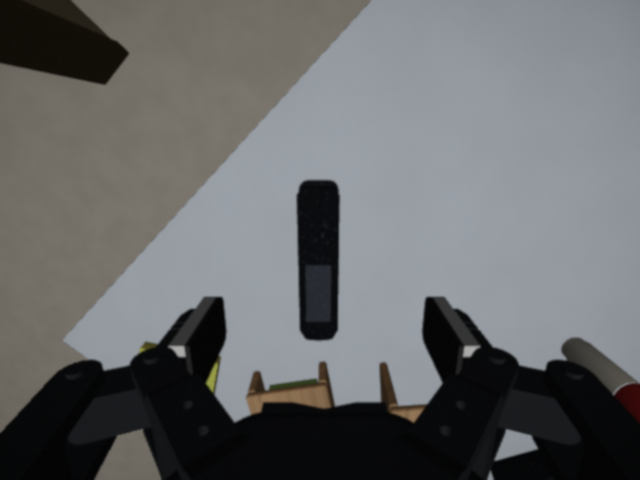

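The wrist image shows the stapler from (318,180) at the tail to (318,338) at the front, nearly aligned with the image. Both bay fronts are at the bottom, around (290,385) and (385,370). I'll measure from this view.

```bash
python3 - <<'E'
from h import *
o=dict(np.load('pics/w1o.npz'));p=cv2.imread('pics/wrist1.png')
mk=cv2.inRange(p,(0,0,0),(85,85,85));mk[:, :270]=0;mk[:,370:]=0;mk[:150]=0;mk[355:]=0
c=max(cv2.findContours(mk,cv2.RETR_EXTERNAL,cv2.CHAIN_APPROX_NONE)[0],key=cv2.contourArea)
b=cv2.boxPoints(cv2.minAreaRect(c));print(b.tolist())
for z in(.046,.0):
  Q=plane('wrist',b,z,o);print(z,Q.round(4)[:,:2].tolist(),'c',Q.mean(0).round(4),[np.linalg.norm(Q[i]-Q[(i+1)%4]).round(4) for i in range(4)],[np.degrees(np.arctan2(*(Q[(i+1)%4]-Q[i])[[1,0]])).round(1) for i in range(4)])
# line fits on long edges
pts=c[:,0].astype(float);mid=pts[:,0].mean()
for s in(-1,1):
  e=pts[(np.sign(pts[:,0]-mid)==s)&(pts[:,1]>200)&(pts[:,1]<325)];e=e[abs(e[:,0]-np.median(e[:,0]))<4]
  W=plane('wrist',e,.046,o)[:,:2];vx,vy,x0,y0=cv2.fitLine(W.astype(np.float32),cv2.DIST_L2,0,.01,.01).ravel();print(np.degrees(np.arctan2(vy,vx)),x0,y0)
E
```

```text
[[297.0, 180.0], [338.0, 180.0], [338.0, 339.0], [297.0, 339.0]]
0.046 [[0.3967, -0.2812], [0.3817, -0.2556], [0.4954, -0.1871], [0.5128, -0.2168]] c [ 0.4466 -0.2352  0.046 ] [np.float64(0.0296), np.float64(0.1327), np.float64(0.0344), np.float64(0.1327)] [np.float64(120.3), np.float64(31.0), np.float64(-59.7), np.float64(-151.0)]
0.0 [[0.404, -0.281], [0.3862, -0.2507], [0.5211, -0.1695], [0.5417, -0.2047]] c [ 0.4633 -0.2265  0.    ] [np.float64(0.0351), np.float64(0.1574), np.float64(0.0407), np.float64(0.1574)] [np.float64(120.3), np.float64(31.0), np.float64(-59.7), np.float64(-151.0)]
30.428522 0.4528664 -0.24865891
30.386963 0.43753088 -0.22243193
```

```bash
python3 - <<'E'
from h import *
plan([.4205,-.250,.016],30.4)
E
```

```text
from [ 0.4232 -0.2419  0.1507] tool y heading -149.5 shift cm [13.47  0.65 -0.56] turn [np.float64(-179.9), np.float64(0.1)] q [-29.8  -4.5  -8.3  86.1   0.  -60.3] t 2.33
```

>>> {"api": "play_rows", "payload": {"rows": [[[3,0.65,-0.55],0,8.5],[[6,0.65,-0.55],0,8.5],[[7,0.65,-0.55],0,8.5],[[7,0.65,-0.55],0,8.5]]}}

```text
time: 2.67
ee_pos: [0.4192, -0.2491, 0.0786]
tcp_rot: [26.8, 89.8, 147.3]
wrist_force: [-0.6, 0.7, 0.3]
opening: 0.0853
```

```bash
python3 - <<'E'
from h import *
plan([.4205,-.250,.016],30.4)
E
```

```text
from [ 0.4192 -0.2491  0.0786] tool y heading -149.46 shift cm [ 6.26 -0.07 -0.17] turn [np.float64(-179.86), np.float64(0.14)] q [-30.7  -3.6 -15.4  78.3   0.  -61.3] t 2.67
```

>>> {"api": "play_rows", "payload": {"rows": [[[2.5,-0.1,-0.2],0,8.5],[[4.5,-0.1,-0.2],0,8.5],[[5.7,-0.1,-0.2],0,8.5],[[6.2,-0.1,-0.2],0,8.5],[[6.2,-0.1,-0.2],0,8.5],[[6.2,-0.1,-0.2],0,8.5]]}}

```text
time: 3.17
ee_pos: [0.4227, -0.2521, 0.0196]
tcp_rot: [-151.0, 89.9, -30.6]
wrist_force: [0.0, -0.5, -0.2]
opening: 0.085
```

```bash
python3 - <<'E'
from h import *
plan([.4205,-.250,.016],30.4);st()
p,d=bot.camera('side');cv2.imwrite('pics/side2.png',cv2.resize(p[120:340,180:440],None,fx=2.5,fy=2.5))
E
```

```text
from [ 0.4227 -0.2521  0.0196] tool y heading -149.52 shift cm [0.36 0.08 0.29] turn [np.float64(-179.92), np.float64(0.08)] q [-30.8  -1.6 -20.2  71.4   0.  -61.3] t 3.17
{'time': np.float64(3.167), 'q': array([-30.814,  -1.598, -20.167,  71.354,   0.   , -61.293]), 'joint_efforts': array([ 8.7000e-02, -4.2842e+01,  4.4449e+01, -5.3000e-02,  3.0000e-03,
        3.0000e-03]), 'ee_pos': array([ 0.423, -0.252,  0.02 ]), 'tcp_rot': array([-151.047,   89.923,  -30.569]), 'wrist_force': array([ 0.029, -0.463, -0.172]), 'torque': array([-0.013,  0.034,  0.005]), 'opening': np.float64(0.085)}
```

View pics/side2.png

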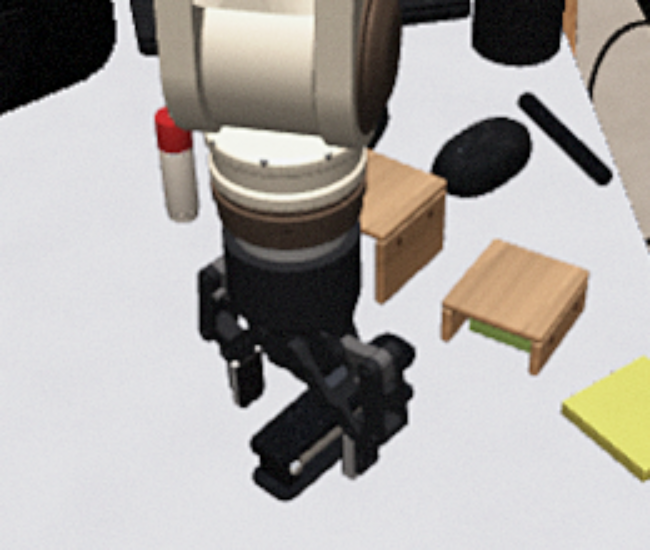

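The open jaws straddle the stapler, with fingers at (245,375) and (360,420). I'll lower 3 mm, centre and close.

>>> {"api": "play_rows", "payload": {"rows": [[[0.3,0,0.3],0,8.5],[[0.3,0,0.3],0,2.5],[[0.3,0,0.3],0,2.5],[[0.3,0,0.3],0,2.5],[[0.3,0,0.3],0,2.5],[[0.3,0,0.3],0,2.5],[[0.3,0,0.3],0,2.5],[[0.3,0,0.3],0,2.5],[[0.3,0,0.3],0,2.5],[[0.3,0,0.3],0,2.5]], "squeeze": 50}}

```text
time: 4.05
ee_pos: [0.4206, -0.2495, 0.0157]
tcp_rot: [-154.2, 90.0, -33.7]
wrist_force: [-1.8, 0.9, 4.9]
opening: 0.0312
```

```bash
python3 - <<'E'
from h import *
st()
E
```

```text
{'time': np.float64(4.05), 'q': array([-3.0675e+01, -1.8220e+00, -2.0838e+01,  7.0958e+01, -1.0000e-03,
       -6.1131e+01]), 'joint_efforts': array([ 3.1000e-02, -4.0964e+01,  4.3591e+01, -6.7700e-01,  2.1000e-02,
        4.9000e-02]), 'ee_pos': array([ 0.421, -0.25 ,  0.016]), 'tcp_rot': array([-154.178,   89.975,  -33.722]), 'wrist_force': array([-1.777,  0.947,  4.857]), 'torque': array([0.113, 0.23 , 0.061]), 'opening': np.float64(0.031)}
```

>>> {"api": "play_rows", "payload": {"rows": [[[-0.5,0,0],0,2.5],[[-1.2,0,0],0,2.5],[[-2,0,0],0,2.5],[[-2.5,0,0],0,2.5],[[-2.5,0,0],0,2.5]]}}

```text
time: 4.47
ee_pos: [0.4212, -0.2498, 0.0418]
tcp_rot: [-151.8, 89.9, -31.3]
wrist_force: [1.1, 0.5, -1.5]
opening: 0.031
```

```bash
python3 - <<'E'
from h import *
o=st();p,d=bot.camera('wrist');cv2.imwrite('pics/wrist2.png',p)
np.savez('pics/w2o.npz',**{k:o[k] for k in('ee_pos','tcp_rot')})
p=cv2.imread('pics/side0.png');cv2.imwrite('pics/bay.png',cv2.resize(p[170:250,290:370],None,fx=7,fy=7,interpolation=cv2.INTER_CUBIC))
E
```

```text
{'time': np.float64(4.467), 'q': array([-3.0672e+01, -2.6990e+00, -1.8720e+01,  7.3862e+01, -1.0000e-03,
       -6.1130e+01]), 'joint_efforts': array([-2.0000e-03, -4.3458e+01,  4.6372e+01,  4.0700e-01,  4.4000e-02,
       -1.0000e-03]), 'ee_pos': array([ 0.421, -0.25 ,  0.042]), 'tcp_rot': array([-151.754,   89.883,  -31.295]), 'wrist_force': array([ 1.119,  0.475, -1.512]), 'torque': array([-0.028, -0.011, -0.012]), 'opening': np.float64(0.031)}
```

View pics/bay.png

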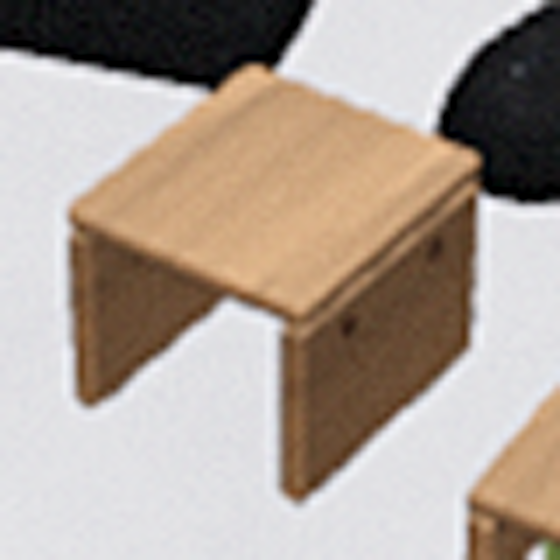

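View pics/wrist2.png

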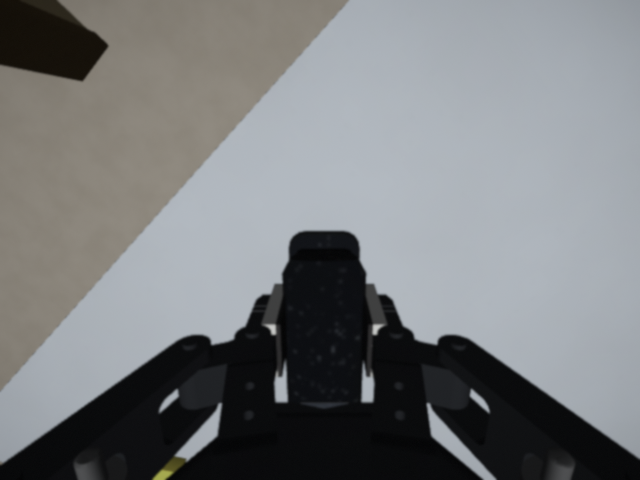

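The stapler is held straight in the jaws. The crop of the bay shows roof corners at (75,215), (300,315), (478,160), (255,65) and wall feet at (85,402), (297,500), (468,347). I'll cross-check the bay pose from the side view.

```bash
python3 - <<'E'
from h import *
f=lambda L:np.array(L)/7+[290,170]-.43
Q=plane('side',f([(72,218),(300,318),(480,162),(255,63)]),.066)[:,:2];print(Q.round(4).tolist(),'c',Q.mean(0))
for i in range(4):
  e=Q[(i+1)%4]-Q[i];print(np.linalg.norm(e).round(4),np.degrees(np.arctan2(e[1],e[0])).round(1))
B=plane('side',f([(77,397),(92,408),(287,495),(300,502),(468,349)]),0)[:,:2];print(B.round(4).tolist())
e=B[4]-B[3];print(np.linalg.norm(e),np.degrees(np.arctan2(e[1],e[0])));e=B[0]-B[2];print('front',np.linalg.norm(e),np.degrees(np.arctan2(e[1],e[0])))
# tail of the stapler in wrist2: base/arm tail rows
o=dict(np.load('pics/w2o.npz'))
for uv,z in (((323,232),.026+.004),((323,262),.026+.046)):
  W=plane('wrist',[uv],z,o)[0];print('tail',W.round(4), ((W-o['ee_pos'])@rot(o['tcp_rot'])).round(4))
m=cv2.inRange(cv2.imread('pics/wrist2.png'),(0,0,0),(60,60,60));
for r in (240,250,275,320,350):
  x=np.nonzero(m[r,270:375])[0]+270;print(r,x.min(),x.max())
E
```

```text
[[0.4783, -0.0635], [0.5196, -0.1226], [0.5863, -0.0751], [0.5459, -0.0114]] c [ 0.53252457 -0.06815977]
0.072 -55.1
0.0819 35.4
0.0754 122.4
0.0853 -142.4
[[0.4797, -0.0549], [0.4822, -0.0607], [0.5199, -0.1122], [0.5222, -0.116], [0.5873, -0.0702]]
0.07959850477009979 35.08874304911272
front 0.07000577277774386 124.99735399641891
tail [ 0.3954 -0.2666  0.03  ] [ 0.0118  0.0308 -0.0014]
tail [ 0.3941 -0.2672  0.072 ] [-0.0302  0.0322 -0.0013]
240 292 356
250 290 358
275 283 364
320 275 373
350 270 374
```

```bash
python3 - <<'E'
from h import *
d=np.load('pics/side0.npy')
for uv in ((318,238),(300,245),(345,255),(290,225)): print(uv,dpts('side',[uv],d[uv[1],uv[0]])[0].round(4))
plan([.393,-.164,.042],35.1)
E
```

```text
(318, 238) [ 0.4995 -0.1007  0.002 ]
(300, 245) [ 0.4625 -0.1089  0.0023]
(345, 255) [ 0.5302 -0.1599  0.0013]
(290, 225) [ 0.4622 -0.0432 -0.001 ]
from [ 0.4209 -0.2497  0.0411] tool y heading -149.54 shift cm [-0.1  -1.93  8.8 ] turn [np.float64(175.36), np.float64(-4.64)] q [-30.7  -2.7 -18.8  73.8  -0.  -61.1] t 4.52
```

>>> {"api": "play_rows", "payload": {"rows": [[[0,-0.4,1.5],-1,2.5],[[0,-0.8,3.5],-2,2.5],[[0,-1.3,5.5],-3,2.5],[[0,-1.7,7.5],-4.5,2.5],[[0,-1.9,8.5],-4.6,2.5],[[0,-1.9,8.8],-4.6,2.5],[[0,-1.9,8.8],-4.6,2.5],[[0,-1.9,8.8],-4.6,2.5]]}}

```text
time: 5.18
ee_pos: [0.3927, -0.1644, 0.0404]
tcp_rot: [-164.7, 90.0, -39.6]
wrist_force: [0.1, 0.1, -1.5]
opening: 0.0311
```

```bash
python3 - <<'E'
from h import *
st();plan([.393,-.164,.019],35.1)
for n in('top','side'):
  p,d=bot.camera(n);cv2.imwrite(f'pics/{n}3.png',p);np.save(f'pics/{n}3.npy',d)
E
```

```text
{'time': np.float64(5.183), 'q': array([-2.2709e+01, -1.1616e+01, -2.6884e+01,  7.4691e+01, -1.2000e-02,
       -5.7745e+01]), 'joint_efforts': array([ 5.510e-01, -3.460e+01,  4.652e+01,  1.030e-01,  7.000e-02,
        3.400e-02]), 'ee_pos': array([ 0.393, -0.164,  0.04 ]), 'tcp_rot': array([-164.667,   89.957,  -39.63 ]), 'wrist_force': array([ 0.149,  0.092, -1.539]), 'torque': array([-0.083,  0.045,  0.001]), 'opening': np.float64(0.031)}
from [ 0.3927 -0.1644  0.0404] tool y heading -144.96 shift cm [ 2.14 -0.05  0.02] turn [np.float64(179.94), np.float64(-0.06)] q [-22.7 -11.6 -26.9  74.7  -0.  -57.7] t 5.18
```

View pics/side3.png

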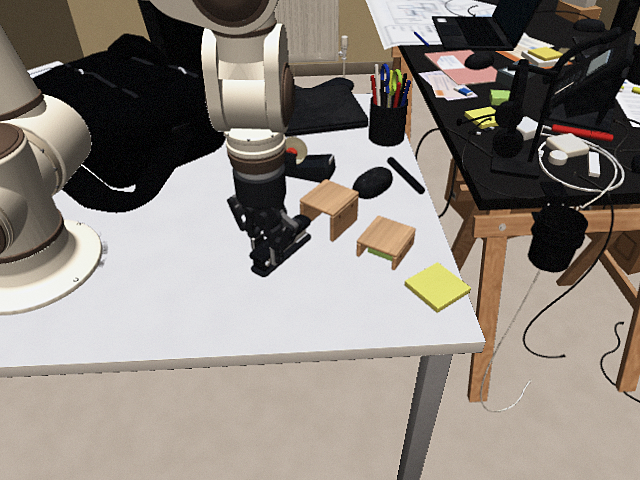

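View pics/top3.png

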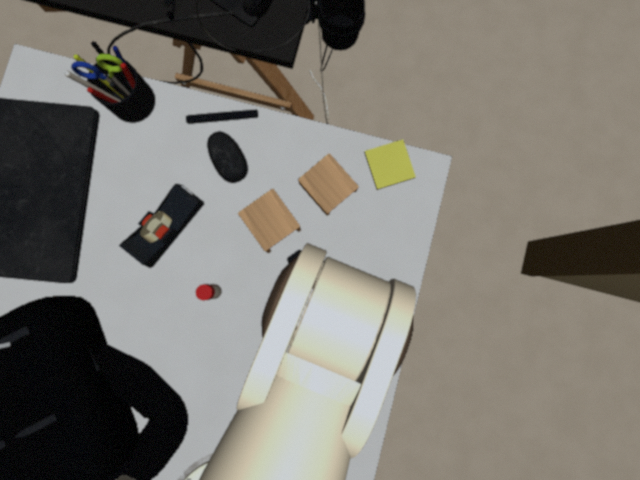

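The stapler, at side (285,255), points at the tall bay's mouth, clear of the low bay. In the top view its front end shows at (295,257). I'll lower it to about 2–3 mm off the desk and advance part way.

>>> {"api": "play_rows", "payload": {"rows": [[[0.8,0,0],0,2.5],[[1.6,0,0],0,2.5],[[2.2,0,0],0,2.5],[[2.2,0,0],0,2.5],[[2.2,-0.8,0],0,2.5],[[2.2,-2,0],0,2.5],[[2.2,-3,0],0,2.5],[[2.2,-4,0],0,2.5],[[2.2,-4,0],0,2.5]]}}

```text
time: 6.03
ee_pos: [0.427, -0.1398, 0.0185]
tcp_rot: [-119.0, 89.9, 6.1]
wrist_force: [-0.4, 0.4, -2.0]
opening: 0.0307
```

```bash
python3 - <<'E'
from h import *
st();a=np.radians(35.1);F=np.array([.498,-.0905]);
plan([*(F-.0235*np.array([np.cos(a),np.sin(a)])),.018],35.1)
for n in('top','side'):
  p,d=bot.camera(n);cv2.imwrite(f'pics/{n}4.png',cv2.resize(p[150:290,220:380],None,fx=4,fy=4,interpolation=cv2.INTER_CUBIC))
E
```

```text
{'time': np.float64(6.033), 'q': array([-1.8142e+01, -7.5290e+00, -2.5830e+01,  7.1644e+01,  2.4000e-02,
       -5.3300e+01]), 'joint_efforts': array([  0.328, -37.247,  46.51 ,  -0.101,   0.07 ,   0.32 ]), 'ee_pos': array([ 0.427, -0.14 ,  0.019]), 'tcp_rot': array([-119.024,   89.94 ,    6.133]), 'wrist_force': array([-0.359,  0.375, -1.953]), 'torque': array([-0.007,  0.055,  0.065]), 'opening': np.float64(0.031)}
from [ 0.427  -0.1398  0.0185] tool y heading -144.84 shift cm [ 0.06 -6.3  -0.06] turn [np.float64(-179.94), np.float64(0.06)] q [-18.1  -7.5 -25.8  71.6   0.  -53.3] t 6.03
```

View pics/side4.png

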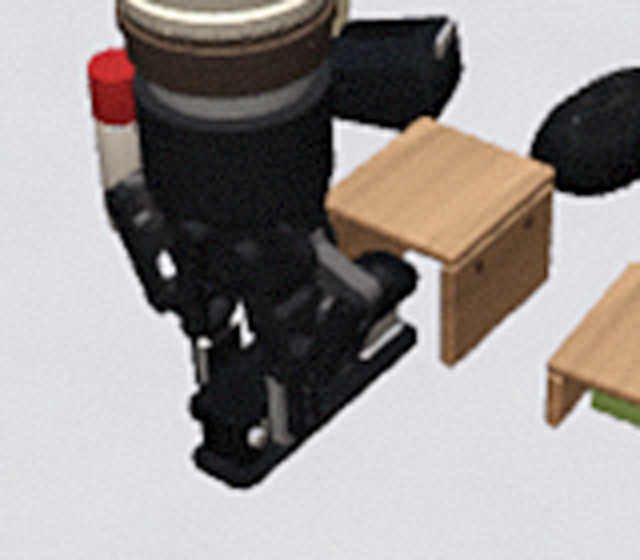

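View pics/top4.png

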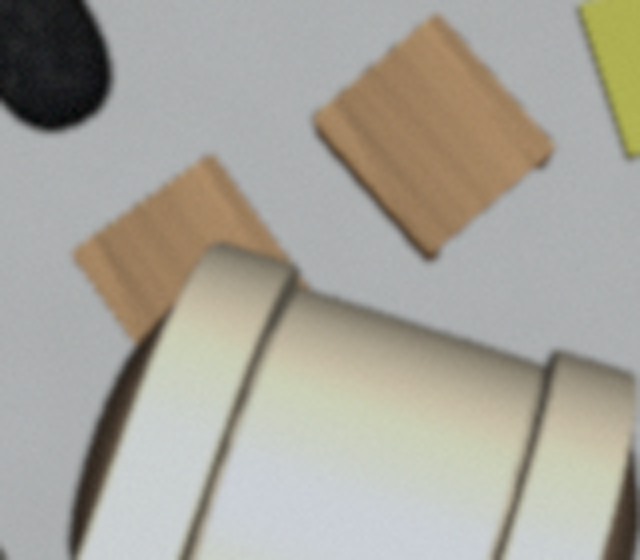

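The stapler's front foot is at crop (415,335), about level with the mouth, left of the right wall's foot (447,360). I'll check its place in the bay frame.

```bash
python3 - <<'E'
from h import *
a=np.radians(35.1);F=np.array([.498,-.0905]);u=np.array([np.cos(a),np.sin(a)]);v=np.array([-u[1],u[0]])
f=lambda c:(220+c[0]/4-.4,150+c[1]/4-.4)
for nm,c,z in (('staple base right front',(416,337),.003),('arm front tip right',(416,285),.048-.01),('Rfoot L',(443,360),0),('Rfoot R',(452,367),0),('roof FR',(445,258),.066),('roof FL',(328,200),.066),('tail foot',(243,487),.003)):
  W=plane('side',[f(c)],z)[0,:2];print(nm,W.round(4),'bay',((W-F)@u).round(4),((W-F)@v).round(4))
E
```

```text
staple base right front [ 0.5126 -0.094 ] bay 0.01 -0.0112
arm front tip right [ 0.5111 -0.0993] bay 0.0056 -0.0147
Rfoot L [ 0.5202 -0.1103] bay 0.0068 -0.0289
Rfoot R [ 0.5224 -0.1163] bay 0.0051 -0.0351
roof FR [ 0.5178 -0.1192] bay -0.0003 -0.0349
roof FL [ 0.4823 -0.0613] bay 0.0039 0.0329
tail foot [ 0.4108 -0.1644] bay -0.1138 -0.0104
```

>>> {"api": "play_rows", "payload": {"rows": [[[0,-0.8,-0.1],0,2.5],[[0,-1.8,-0.2],0,2.5],[[0,-2.8,-0.2],0,2.5],[[0,-3.8,-0.2],0,2.5],[[0,-4.6,-0.2],0,2.5],[[0,-5.2,-0.2],0,2.5],[[0,-5.5,-0.2],0,2.5],[[0,-5.5,-0.2],0,2.5]]}}

```text
time: 6.8
ee_pos: [0.4716, -0.1106, 0.0182]
tcp_rot: [44.0, 90.0, 169.1]
wrist_force: [-0.1, 0.2, -2.2]
opening: 0.031
```

```bash
python3 - <<'E'
from h import *
o=st();a=np.radians(35.1);F=np.array([.498,-.0905]);u=np.array([np.cos(a),np.sin(a)]);v=np.array([-u[1],u[0]]);e=o['ee_pos'][:2]-F;print('bay tcp',e@u,e@v,'force',o['wrist_force'][:2]@u,o['wrist_force'][:2]@v)
p,d=bot.camera('side');cv2.imwrite('pics/side5.png',cv2.resize(p[150:290,220:380],None,fx=4,fy=4,interpolation=cv2.INTER_CUBIC))
E
```

```text
{'time': np.float64(6.8), 'q': array([-1.3192e+01, -2.5180e+00, -2.1229e+01,  7.1305e+01, -1.0000e-03,
       -4.8290e+01]), 'joint_efforts': array([  0.439, -43.027,  46.695,  -0.124,   0.068,   0.118]), 'ee_pos': array([ 0.472, -0.111,  0.018]), 'tcp_rot': array([ 44.031,  89.984, 169.129]), 'wrist_force': array([-0.069,  0.235, -2.183]), 'torque': array([-0.062,  0.012, -0.049]), 'opening': np.float64(0.031)}
bay tcp -0.033127098063820255 -0.0012245026719680837 force 0.07851705899444952 0.23214019077169434
```

View pics/side5.png

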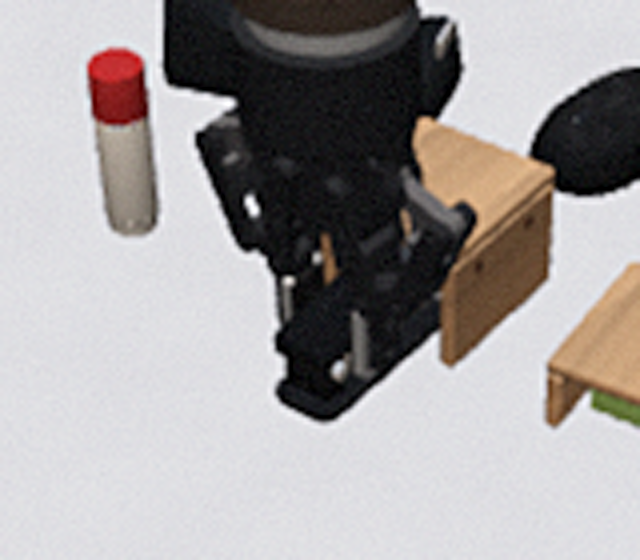

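The front half is inside and centred, with no contact force. I'll creep on in small steps until it touches.

>>> {"api": "play_rows", "payload": {"rows": [[[0.1,-0.3,0],0,2.5],[[0.1,-0.6,0],0,2.5],[[0.1,-0.8,0],0,2.5],[[0.1,-0.8,0],0,2.5]]}}

```text
time: 7.18
ee_pos: [0.478, -0.1063, 0.0173]
tcp_rot: [-121.5, 90.0, 3.5]
wrist_force: [-0.3, 0.6, -1.4]
opening: 0.0308
```

>>> {"api": "play_rows", "payload": {"rows": [[[0,-0.2,0],0,2.5],[[0,-0.3,0],0,2.5],[[0,-0.3,0],0,2.5]]}}

```text
time: 7.43
ee_pos: [0.4801, -0.1047, 0.0172]
tcp_rot: [84.0, 90.0, -151.0]
wrist_force: [-1.1, 0.3, -0.6]
opening: 0.0311
```

>>> {"api": "play_rows", "payload": {"rows": [[[0,-0.15,0],0,2.5],[[0,-0.2,0],0,2.5],[[0,-0.2,0],0,2.5]]}}

```text
time: 7.68
ee_pos: [0.48, -0.1045, 0.0166]
tcp_rot: [83.8, 89.7, -151.2]
wrist_force: [-8.6, -7.1, -0.6]
opening: 0.0311
```

Contact: 11 N directly along the bay axis, at TCP bay x = -23 mm, where home was predicted at -23.5. I'll lower the last millimetre and look before releasing.

>>> {"api": "play_rows", "payload": {"rows": [[[0.05,0,0],0,2.5],[[0.1,0,0],0,2.5],[[0.1,0,0],0,2.5]]}}

```text
time: 7.93
ee_pos: [0.48, -0.1045, 0.0159]
tcp_rot: [84.3, 89.8, -150.7]
wrist_force: [-8.8, -7.1, 0.8]
opening: 0.0312
```

```bash
python3 - <<'E'
from h import *
o=st();a=np.radians(35.1);F=np.array([.498,-.0905]);u=np.array([np.cos(a),np.sin(a)]);v=np.array([-u[1],u[0]]);e=o['ee_pos'][:2]-F;print('bay tcp',e@u,e@v,'force',o['wrist_force'][:2]@u,o['wrist_force'][:2]@v)
p,d=bot.camera('side');cv2.imwrite('pics/side6.png',cv2.resize(p[150:290,220:380],None,fx=4,fy=4,interpolation=cv2.INTER_CUBIC))
E
```

```text
{'time': np.float64(7.933), 'q': array([-12.19 ,  -1.311, -20.319,  71.175,  -0.162, -47.179]), 'joint_efforts': array([ 4.4550e+00, -4.4363e+01,  4.8947e+01, -2.9650e+00,  2.2990e+00,
       -3.7000e-02]), 'ee_pos': array([ 0.48 , -0.105,  0.016]), 'tcp_rot': array([  84.298,   89.756, -150.712]), 'wrist_force': array([-8.755, -7.088,  0.832]), 'torque': array([-1.335,  1.693, -0.079]), 'opening': np.float64(0.031)}
bay tcp -0.02275540894643998 -0.0011456266470289823 force -11.239042139650143 -0.765069499519831
```

View pics/side6.png

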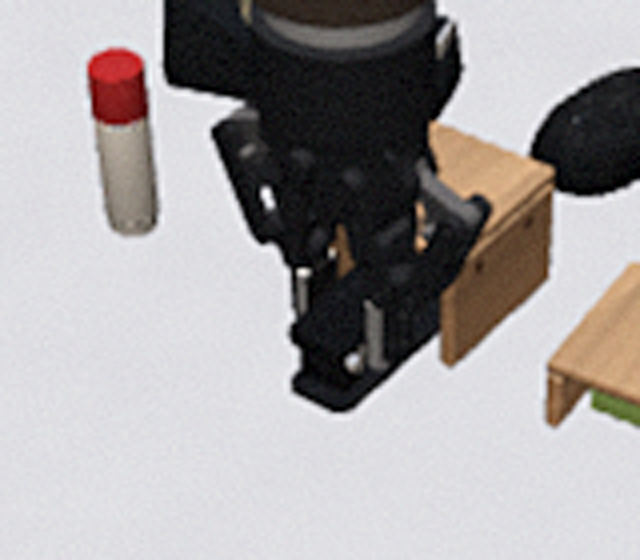

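The stapler's tail is at crop (325,390) and the rest is inside, square in the bay. Release while still lightly pressing, then lift straight up.

>>> {"api": "play_rows", "payload": {"rows": [[[0,0,0],0,4],[[0,0,0],0,5],[[0,0,0],0,6],[[0,0,0],0,6.5],[[0,0,0],0,6.5]]}}

```text
time: 8.4
ee_pos: [0.4821, -0.1034, 0.0164]
tcp_rot: [-118.4, 90.0, 6.7]
wrist_force: [-0.7, -0.3, -0.6]
opening: 0.0649
```

```bash
python3 - <<'E'
from h import *
o=st();p,d=bot.camera('side');cv2.imwrite('pics/side7.png',cv2.resize(p[150:290,220:380],None,fx=4,fy=4,interpolation=cv2.INTER_CUBIC))
E
```

```text
{'time': np.float64(8.4), 'q': array([-1.2116e+01, -1.3060e+00, -2.0246e+01,  7.1033e+01,  9.0000e-03,
       -4.7184e+01]), 'joint_efforts': array([-3.5000e-02, -4.4058e+01,  4.5500e+01, -1.2000e-02,  3.0000e-03,
        0.0000e+00]), 'ee_pos': array([ 0.482, -0.103,  0.016]), 'tcp_rot': array([-118.391,   89.971,    6.678]), 'wrist_force': array([-0.701, -0.316, -0.584]), 'torque': array([0.081, 0.049, 0.024]), 'opening': np.float64(0.065)}
```

View pics/side7.png

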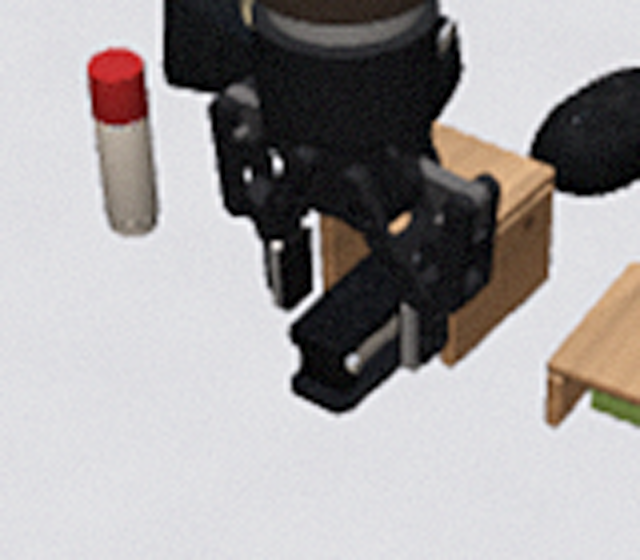

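The jaws are free, the force went to zero and the tail has not moved, so the contact was through the stapler. I'll lift and back off.

>>> {"api": "play_rows", "payload": {"rows": [[[-0.5,0,0],0,6.5],[[-2,0.2,0],0,6.5],[[-4,0.4,0],0,6.5],[[-7,0.5,0],0,6.5],[[-10,0.5,0],0,6.5],[[-13,3,0],0,6.5],[[-15,6,0],0,6.5],[[-16,10,0],0,6.5],[[-16,14,0],0,6.5],[[-16,17,0],0,6.5],[[-16,17,0],0,6.5]]}}

```text
time: 9.37
ee_pos: [0.3396, -0.2031, 0.1775]
tcp_rot: [165.8, 89.9, -69.3]
wrist_force: [0.6, -0.1, -0.1]
opening: 0.0651
```

```bash
python3 - <<'E'
from h import *
o=st();np.savez('pics/w8o.npz',**{k:o[k] for k in('ee_pos','tcp_rot')})
for n in('wrist','side'):
  p,d=bot.camera(n);cv2.imwrite(f'pics/{n}8r.png',p)
  if n=='side':p=cv2.resize(p[150:290,220:380],None,fx=4,fy=4,interpolation=cv2.INTER_CUBIC)
  cv2.imwrite(f'pics/{n}8.png',p)
E
```

```text
{'time': np.float64(9.367), 'q': array([-3.0838e+01, -1.7018e+01, -1.6028e+01,  9.0915e+01, -6.0000e-02,
       -6.5708e+01]), 'joint_efforts': array([ -2.05 , -30.115,  46.103,   0.423,  -0.16 ,  -1.088]), 'ee_pos': array([ 0.34 , -0.203,  0.177]), 'tcp_rot': array([165.789,  89.904, -69.342]), 'wrist_force': array([ 0.646, -0.08 , -0.053]), 'torque': array([-0.001,  0.024,  0.044]), 'opening': np.float64(0.065)}
```

View pics/side8.png

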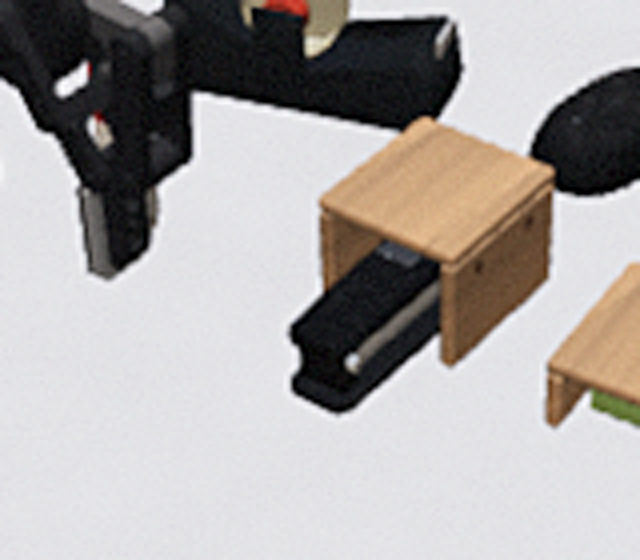

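View pics/wrist8.png

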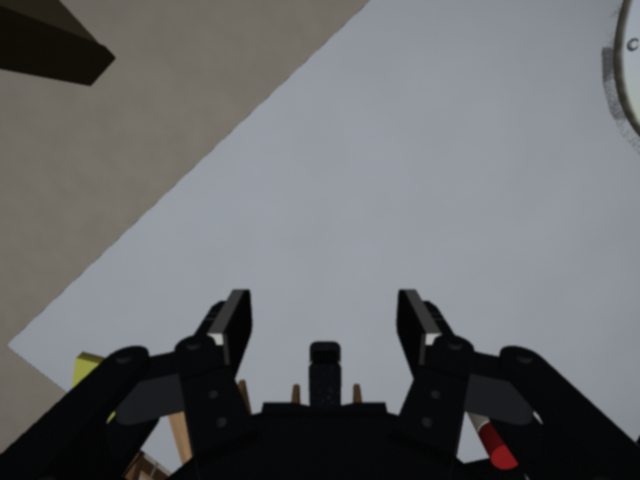

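The stapler lies flat in the tall bay with its tail out. The wrist view has it at columns 309–341, between wall feet at 296 and 357. Final measurement of protrusion and angle:

```bash
python3 - <<'E'
from h import *
o=bot.get_obs();p,d=bot.camera('top');cv2.imwrite('pics/top9.png',cv2.resize(p[170:330,220:400],None,fx=4,fy=4,interpolation=cv2.INTER_CUBIC))
a=np.radians(35.1);F=np.array([.498,-.0905]);u=np.array([np.cos(a),np.sin(a)]);v=np.array([-u[1],u[0]])
f=lambda c:(220+c[0]/4-.4,150+c[1]/4-.4)
for nm,c,z in (('Rfoot L',(443,362),0),('Rfoot R',(452,367),0),('tail foot R',(352,409),0.004),('tail foot L',(293,385),.004),('tail top L',(291,332),.042),('tail top R',(345,352),.042),('roof FR',(445,262),.066),('roof FL',(321,206),.066)):
  W=plane('side',[f(c)],z)[0,:2];print(nm,'bay',((W-F)@u).round(4),((W-F)@v).round(4))
E
```

```text
Rfoot L bay 0.0056 -0.0297
Rfoot R bay 0.0051 -0.0351
tail foot R bay -0.0479 -0.0184
tail foot L bay -0.0505 0.0131
tail top L bay -0.0567 0.007
tail top R bay -0.0537 -0.0204
roof FR bay -0.0026 -0.0366
roof FL bay -0.0015 0.0327
```

View pics/top9.png

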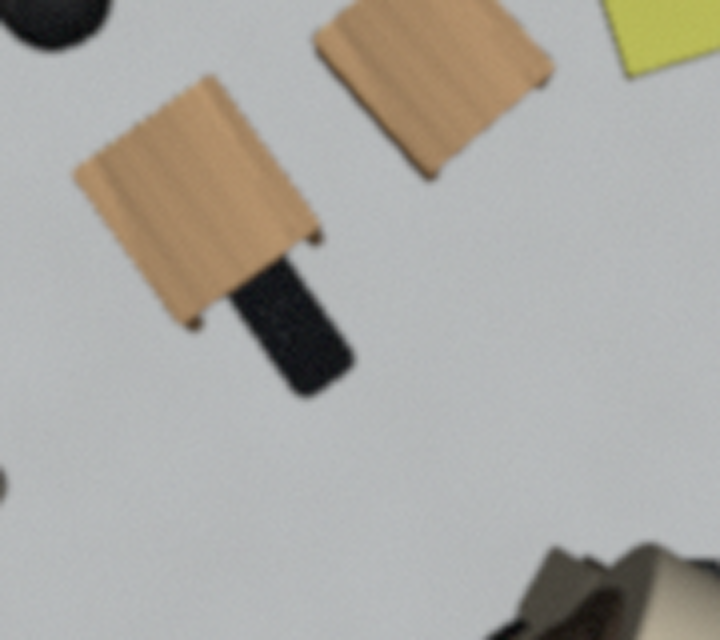

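The top view shows the stapler parallel to the bay sides and centred in the mouth, with its tail end at (330,380). It sticks out 53–55 mm (expected 55). I'll hand in.

```bash
python3 -c "
from workcell import bot
print(bot.job_done(), bot.get_obs()['time'])"
```

```text
the job is handed in; nothing more can be done
the job is handed in; nothing more can be done
```

The stapler is in the tall bay with its leading end against the back wall. It lies flat and straight, with its other end sticking out. I gripped it across its arm near the tail and slid it in about 2 mm above the desk until it touched the back wall. I then lowered it, released it, and lifted the arm clear. The job was handed in at about 9.5 s.

**Last checks:**
- **Home:** the contact force was 11 N along the bay axis, and the tool was at −23 mm (predicted −23.5 mm). The force dropped to about zero on release and the stapler did not move.
- **Sticking out:** it measures about 51–56 mm outside the front, against 55 mm expected.
- **Straight:** it looks parallel to the bay sides from above and centred to within a few millimetres.
- **Robot:** the gripper is well away and touching nothing.

**One disagreement:** in the side view, the feet of the bay's walls measured about 6 mm from where the roof edges put the bay's front. I split the difference sideways and let the contact force decide the depth. The clearance on each side was 13 mm, so this did not affect the result.

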